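# Lock the creasing press at its gap

## Task

Lock the kraft-paper creasing press at its present gap. First push every feeler blade on the brown sheet, tip first, under the bar along the lane of its own colour until its tip meets the back lip; then slide the spanner on to the brass collar so that its handle rests behind the red lug and, with the spanner holding the collar, turn the wing locknut clockwise until it is fully tight, without letting the collar turn. Then lay the spanner back flat on the framed cork board and all the blades back flat on the brown sheet, handles up, and leave the cups and other things on the table where they stand.

Things in the scene. Friction and masses are not known exactly. Their poses are not given: they have to be found in the camera images.
- press: Creasing press, fixed, its place and turn vary. Origin: on the table below the nut. x points from its front (robot side) to its back, y along the bar, z up. Grey bed: x -115 to +45, y +-150 mm, 10 mm high, three painted lanes along x. Over it an aluminium bar along y: x +-25, y -185 to +148 mm, z 18 to 36 mm, so the gap is 8 mm high. Steel back lip on the bed: front face x = +35, top z = 24 mm.
- bar_lug (a point): Foot of the red stop lug on the bar's top at press x = -18, y = -167, z = 36 mm; the lug is 10 mm (x) by 16 mm (y) by 24 mm high. Axes as the press. The fitted spanner's handle lies on its +x side, about 5 mm free; the lug then keeps spanner and collar from going round clockwise by more than about 0.2 rad.
- collar_seat (a point): Point on the bar's top, 36 mm above the table, on the axis of collar and nut; axes as the press. The brass collar stands here on the bar: a 24 mm square, 12 mm high, its flats square to the press axes when its joint reads 0.
- collar (a joint): Turn of the brass collar (rad), 0 at the start, positive clockwise from above. It turns easily (0.1 N m) and lowers the bar 3 mm per rad clockwise. The nut rubs harder on the collar than the collar on its thread, so turning the nut with the collar free just carries the collar round.
- nut (a joint): Turn of the wing locknut relative to the collar (rad), positive clockwise from above. Loose at the start (0 to 0.6); comes hard against its stop at 2.3, fully tight, when the wing lies along the bar (press y axis). Friction 0.22 N m; stays where left.
- nut_grip (a point): On the nut's axis, 98 mm above the table, the height to grip. The wing is an upright black bar with one red end, 44 mm long, 10 mm thick, from 78 to 108 mm above the table; seen from above its length lies along the press y axis turned counter-clockwise by (2.3 - nut - collar) rad. Below it a hub of 13 mm radius reaches down to the collar. Site axes: do not use.
- spanner: Open-ended spanner, green handle. Origin: jaw centre (where the collar's centre comes), on the underside. x points out through the jaw's mouth, z up. Prongs x -14 to +18 mm, 27.5 mm apart, 47.5 over all, 8 thick; neck to x = -52; handle x -52 to -182 mm, 16 wide, 24 high. Lowered on to the bar 36 mm short of the collar, it slides along the bar's top, under the wing, mouth first from the bar's -y (lug) side, its x along press y.
- spanner_grip (a point): Where to grip the spanner's green handle, 80 mm back from the jaw's centre and 16 mm above the underside (farther back, the fingers would foul the lug); axes as the spanner's.
- pad: Small framed cork board lying flat, 196 x 246 mm (x, y), 8 mm thick, fixed, left or right of the press. Origin: centre of its underside. The spanner lies on it at the start, jaw towards the board's +y within about 0.2 rad, jaw centre about 80 mm to +y of the board's centre, and goes back on it.
- sheet: Flat brown kraft paper sheet, 220 x 250 mm (x, y), paper-thin, fixed, on the other side of the press. Origin: its centre at table height. The blades lie on it at the start and go back on it.
- blade_blue: Feeler blade with handle in blue; may be absent. Steel strip 110 mm long (x), 24 mm wide (y), 5 mm thick, with an upright blue handle 26 mm long (x), 10 mm thick (y), up to 45 mm above the underside, its middle 38 mm behind the origin. Origin: centre of the strip's underside. x points to the tip, whose edge is 55 mm ahead of the origin.
- lane_blue (a point): Inner end of the blue painted lane (34 mm wide): where the lane's centre line meets the back lip, on the bed's top, 10 mm above the table; axes as the press. The blue blade's tip belongs here (its origin then lies 55 mm nearer the front).
- blade_orange: Feeler blade with handle in orange; may be absent. Steel strip 110 mm long (x), 24 mm wide (y), 5 mm thick, with an upright orange handle 26 mm long (x), 10 mm thick (y), up to 45 mm above the underside, its middle 38 mm behind the origin. Origin: centre of the strip's underside. x points to the tip, whose edge is 55 mm ahead of the origin.
- lane_orange (a point): Inner end of the orange painted lane (34 mm wide): where the lane's centre line meets the back lip, on the bed's top, 10 mm above the table; axes as the press. The orange blade's tip belongs here (its origin then lies 55 mm nearer the front).
- blade_yellow: Feeler blade with handle in yellow; may be absent. Steel strip 110 mm long (x), 24 mm wide (y), 5 mm thick, with an upright yellow handle 26 mm long (x), 10 mm thick (y), up to 45 mm above the underside, its middle 38 mm behind the origin. Origin: centre of the strip's underside. x points to the tip, whose edge is 55 mm ahead of the origin.
- lane_yellow (a point): Inner end of the yellow painted lane (34 mm wide): where the lane's centre line meets the back lip, on the bed's top, 10 mm above the table; axes as the press. The yellow blade's tip belongs here (its origin then lies 55 mm nearer the front).
- cup_a: Blue paper cup, 76 mm wide, 95 mm high; a bystander. Origin: centre of its underside.
- cup_b: Blue paper cup, 76 mm wide, 95 mm high; a bystander. Origin: centre of its underside.
- carton: Red drink carton, 65 x 65 mm, 202 mm high; a bystander. Origin: centre of its underside.
- tape: Yellow roll of tape lying flat, 68 mm wide, 22 mm high; a bystander. Origin: centre of its underside.
- glue: Orange glue stick standing upright, 30 mm wide, 85 mm high; a bystander. Origin: centre of its underside.
- pinbox: Clear pin box, 60 x 45 x 22 mm; a bystander. Origin: centre of its underside.
- eraser: White eraser, 50 x 26 x 16 mm; a bystander. Origin: centre of its underside.
Things that resemble listed ones, but are neither listed nor needed, are in the scene too. There is more than one size of the spanner; the job needs the smaller.

How it is judged (in metres and radians):
On the way, in this order (a step that is already met when the one before it is completed fails the run):
1. every blade present lies in the lane of its colour, tip at the back lip, the nut still loose (x of blade_blue in the frame of lane_blue above -0.065 m and y of blade_blue in the frame of lane_blue between -0.016 and 0.016 m and z of blade_blue in the frame of lane_blue between -0.006 and 0.006 m and angle between the x axis of each of blade_blue, blade_orange, blade_yellow and the x axis of press, either way round below 0.25 rad and angle between each of blade_blue, blade_orange, blade_yellow's own z axis and vertical below 0.15 rad and x of blade_orange in the frame of lane_orange above -0.065 m and y of blade_orange in the frame of lane_orange between -0.016 and 0.016 m and z of blade_orange in the frame of lane_orange between -0.006 and 0.006 m and x of blade_yellow in the frame of lane_yellow above -0.065 m and y of blade_yellow in the frame of lane_yellow between -0.016 and 0.016 m and z of blade_yellow in the frame of lane_yellow between -0.006 and 0.006 m and value of joint nut below 1.2 rad), for 0.2 s.
2. the spanner sits on the collar, the nut still loose (horizontal distance between spanner and collar_seat below 0.008 m and z of spanner in the frame of collar_seat between -0.006 and 0.006 m and angle between the x axis of spanner and the y axis of press, either way round below 0.3 rad and value of joint nut below 1.2 rad), for 0.2 s.
3. the nut is tight while the spanner is on the collar and the collar has not gone round (horizontal distance between spanner and collar_seat below 0.008 m and z of spanner in the frame of collar_seat between -0.006 and 0.006 m and angle between the x axis of spanner and the y axis of press, either way round below 0.3 rad and value of joint collar between -0.4 and 0.4 rad and value of joint nut above 2.1 rad), for 0.2 s.
At the end, for the whole second after the job is handed in: The nut is turned past 2.1 rad and the collar is within 0.4 rad of where it was; the spanner lies flat with jaw centre and grip point over the cork board; every blade present lies flat, handle up, its centre over the brown sheet; all at rest (value of joint nut above 2.1 rad and value of joint collar between -0.4 and 0.4 rad and x of blade_blue in the frame of sheet between -0.11 and 0.11 m and y of blade_blue in the frame of sheet between -0.125 and 0.125 m and height (world z) of each of blade_blue, blade_orange, blade_yellow below 0.006 m and angle between each of blade_blue, blade_orange, blade_yellow, spanner's own z axis and vertical below 0.15 rad and linear speed of each of blade_blue, blade_orange, blade_yellow, spanner below 0.02 m/s and x of blade_orange in the frame of sheet between -0.11 and 0.11 m and y of blade_orange in the frame of sheet between -0.125 and 0.125 m and x of blade_yellow in the frame of sheet between -0.11 and 0.11 m and y of blade_yellow in the frame of sheet between -0.125 and 0.125 m and x of spanner in the frame of pad between -0.1 and 0.1 m and y of spanner in the frame of pad between -0.125 and 0.125 m and x of spanner_grip in the frame of pad between -0.1 and 0.1 m and y of spanner_grip in the frame of pad between -0.125 and 0.125 m and height (world z) of spanner below 0.016 m); the robot touches nothing.
It fails at once if a bystander (cup, carton, tape, glue stick, pin box or eraser) is moved by more than 5 cm (distance of any of cup_a, cup_b, carton, tape, glue, pinbox, eraser from where it was at the start of the episode above 0.05 m).
Of blade_blue, blade_orange, blade_yellow only 2 to 3 are there at a start; the rules pass over those that are not, and their reading is None.
At some moment in a run one of blade_blue, blade_orange, blade_yellow may be knocked a few centimetres aside while the robot is not near it.
Once in a run the grip may slacken for a moment while it holds something.
It also fails if it takes over 210 s, if anything falls off the work surface, if the arm or the gripper's body presses on something with over 40 N, if the wrist force passes 120 N, or if a joint passes its speed limit or range.

## Robot

A 7-joint arm with a two-finger parallel gripper is mounted at the origin on the work surface. World frame = base frame: x ahead of the robot, y to its left, z up, the work surface at z = 0. Lengths are in m, angles in degrees, forces in N, time in s.
With the tool pointing down it reaches from about 0.35 to 0.775 m from the base axis. Payload 3.1 kg.
Tool frame: the origin (TCP) lies on the centre line of the jaws, within the pads' length; the fingertips stand 17 mm ahead of it and the grasp point (between the pads) lies 2 mm behind it (robot.tip_reach is the distance from the TCP to the fingertips, in m); z points along the fingers, y is the direction in which the jaws open and shut (so a half turn about z gives the same grasp; the last joint's range is limited). The gripper opens to 85 mm and grips with 20 to 120 N. Pads are 22 mm wide; open, the fingers measure 114 mm over their backs; the gripper's body (76 mm by 85 mm) begins 54 mm behind the grasp point. The pads swing forward as they close: fully open they stand 13 mm farther back than shut.
Start: joints at [-2.389, 17.813, 0.802, 86.603, -0.252, 75.585, -1.558], TCP at [0.55, 0, 0.248] pointing down, gripper open.
Joint ranges: [-154.91, 154.91], [-16.99, 109.72], [-72.82, 74.43], [7.12, 147.25], [-82.49, 262.49], [11.32, 116.49], [-174.64, 174.64]. Speed limits (degrees/s): [159.86, 159.86, 180, 180, 180, 180, 180].

## Interface

Orientations are given as [roll, pitch, yaw] about the fixed x, y, z axes, in that order (R = Rz(yaw) Ry(pitch) Rx(roll)).
In Python, from station import robot, fingers, vision, workorder, recognise gives the robot as it stands. Calls block until the motion is done:
- robot.move_to(position, orientation): joint-space move of the TCP to a pose.
- robot.line_to(position, orientation=None, velocity=0.15, f_stop=None): straight line of the TCP; orientation=None keeps the orientation; velocity is the mean speed in m/s. With f_stop (N) it stops when the force on the tool has changed by that much, and returns True; else False.
- robot.move_j(angles): joint-space move.
- fingers.gripper_to(opening, force=None): opening from 0.0 (shut) to 1.0 (fully open); force is the grip in N (None keeps the last); returns when the fingers have stopped.
- robot.pause(seconds).
- robot.inverse_kinematics(position, orientation): joint angles nearest the present ones, or None.
- vision.grab_frame(name): name is "scene" or "side" or "wrist"; returns the picture (400x640x3 uint8, red, green, blue); there is no depth.
- vision.calibration(name): a dict with "mtx" (3x3 intrinsics, pixels), "extrinsics" (4x4, takes a point from world to camera coordinates); the wrist camera has in their place "T_tool_cam" (4x4, takes a point from camera to tool coordinates, whose origin is the TCP and whose axes are the flange's). Camera axes: x right, y up, looking along -z (the intrinsics and any distortion apply to the point x, -y, -z); pixel columns grow to the right and rows downward; lengths in m; the calibration is good to about 2 mm. A picture is of the moment at which its call begins: read the wrist's pose just before it. calibration takes no time and is no camera call.
A pose or a line that the arm cannot do raises robot.PlanningError and nothing moves.
- workorder.close_job(): hands the job in, once; it reports no verdict.
Trained networks look in the newest picture that a camera, given by its name, has taken for a name from the list of things; names that differ only in an ending like _2 or _b are one class to them, and where a whole thing is asked for, a point or a joint stands for the part that bears it (a point fixed in the world has none). Each returns a list of dicts, best first, with "p" (0 to 1); they miss things now and then, are a little off and sometimes report something else, mostly with a low value. They report only what shows in the picture. A call takes as long as a camera call. They do not tell look-alikes from the thing itself.
- recognise(label, camera): "rect" ([centre column, centre row, width, height] in pixels, round what is visible of it).
Readings, each from a call of its own:
- robot.current_time_s(): time.
- robot.current_joint_positions(): joint angles.
- robot.current_dq(): joint speeds.
- robot.current_joint_torque(): joint torques, N m.
- robot.current_tool_pos(): TCP position.
- robot.current_eef_rot(): TCP orientation.
- robot.current_contact_force(): force on the tool from outside, world axes, zero at the start.
- robot.current_torque(): the same for the moment, N m.
- robot.current_finger_gap(): opening from 0.0 (shut) to 1.0 (fully open).
Only numpy, scipy, OpenCV 4.12 (cv2) and the standard library are available. Lean on these libraries where they do the work, as an engineer would, in place of code of your own. Each camera call takes 0.05 s, during which the arm holds its last target. There are 200 camera calls.

## Working session

There is one attempt and no reset: what is moved stays moved. The work goes in short steps, each a Python script; the robot and the scene stay as the last script left them, time stands still between calls to the robot, and variables do not carry over. Pictures are saved under pics/ and viewed, about 12 in all and at most 16, crops included, and the job is handed in when it is done.

```bash
ls; mkdir -p pics; cat > s0.py <<'E'
from station import robot, fingers, vision, workorder, recognise
import cv2, numpy as np
for c in ("scene","side","wrist"):
    im=vision.grab_frame(c); cv2.imwrite(f"pics/{c}0.png",im[:,:,::-1])
    cal=vision.calibration(c); print(c,{k:np.round(v,4).tolist() for k,v in cal.items()})
print(robot.current_tool_pos(),robot.current_eef_rot(),robot.current_time_s())
for n in ["press","spanner","blade_blue","blade_orange","blade_yellow","sheet","pad","nut"]:
    for c in ("scene","side"):
        print(n,c,[(np.round(d["rect"]).tolist(),round(d["p"],2)) for d in recognise(n,c)][:4])
E
python3 s0.py
```

```text
pics
scene {'mtx': [[410.6265, 0.0, 315.9696], [0.0, 410.6265, 203.8872], [0.0, 0.0, 1.0]], 'extrinsics': [[-0.7978, 0.6029, -0.0006, 0.3648], [-0.4281, -0.5658, 0.7048, 0.138], [0.4246, 0.5625, 0.7094, -1.4155], [0.0, 0.0, 0.0, 1.0]]}
side {'mtx': [[517.6543, 0.0, 325.2108], [0.0, 517.6543, 197.7441], [0.0, 0.0, 1.0]], 'extrinsics': [[0.905, -0.4252, 0.0151, -0.4121], [0.3108, 0.6848, 0.6591, -0.2349], [-0.2906, -0.5918, 0.7519, -1.6081], [0.0, 0.0, 0.0, 1.0]]}
wrist {'mtx': [[297.8514, 0.0, 317.175], [0.0, 297.8514, 194.3934], [0.0, 0.0, 1.0]], 'T_tool_cam': [[0.0015, 0.9544, 0.2986, 0.0763], [1.0, -0.0017, 0.0003, -0.0015], [0.0008, 0.2986, -0.9544, -0.1265], [0.0, 0.0, 0.0, 1.0]]}
[5.49485677e-01 4.25797570e-05 2.47471278e-01] [-1.79896577e+02  3.12059471e-03  9.00061376e+01] 0.15
press scene [([286.0, 244.0, 99.0, 97.0], 0.74), ([209.0, 257.0, 14.0, 31.0], 0.38)]
press side [([360.0, 214.0, 84.0, 79.0], 0.86), ([444.0, 240.0, 23.0, 36.0], 0.6)]
spanner scene [([377.0, 331.0, 74.0, 69.0], 0.94), ([460.0, 257.0, 105.0, 23.0], 0.72)]
spanner side [([238.0, 174.0, 64.0, 17.0], 0.88)
[... 166 characters left out ...]
 11.0], 0.75)]
blade_orange scene [([242.0, 168.0, 31.0, 16.0], 0.69)]
blade_orange side [([391.0, 298.0, 37.0, 18.0], 0.62), ([288.0, 208.0, 20.0, 19.0], 0.52)]
blade_yellow scene [([231.0, 160.0, 29.0, 20.0], 0.75)]
blade_yellow side [([406.0, 314.0, 38.0, 17.0], 0.78), ([362.0, 154.0, 13.0, 1.0], 0.3)]
sheet scene [([236.0, 176.0, 89.0, 64.0], 0.64)]
sheet side [([358.0, 214.0, 78.0, 78.0], 0.63), ([401.0, 301.0, 104.0, 92.0], 0.56)]
pad scene [([296.0, 322.0, 41.0, 73.0], 0.73), ([384.0, 331.0, 128.0, 121.0], 0.57), ([239.0, 294.0, 36.0, 49.0], 0.23)]
pad side [([301.0, 153.0, 68.0, 56.0], 0.78)]
nut scene [([271.0, 229.0, 16.0, 20.0], 0.73)]
nut side [([368.0, 197.0, 12.0, 12.0], 0.55)]
```

```bash
cat > s1.py <<'E'
import cv2
a=cv2.imread("pics/scene0.png")[110:410,150:550];cv2.imwrite("pics/a.png",cv2.resize(a,None,fx=2,fy=2,interpolation=cv2.INTER_CUBIC))
a=cv2.imread("pics/side0.png")[100:385,170:530];cv2.imwrite("pics/b.png",cv2.resize(a,(720,570),interpolation=cv2.INTER_CUBIC))
E
python3 s1.py
```

```text
(no output)
```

View pics/a.png

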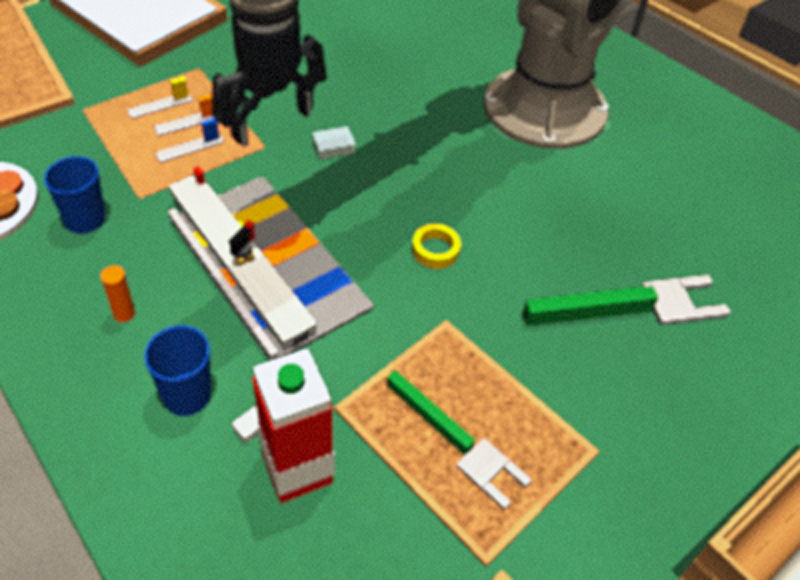

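View pics/b.png

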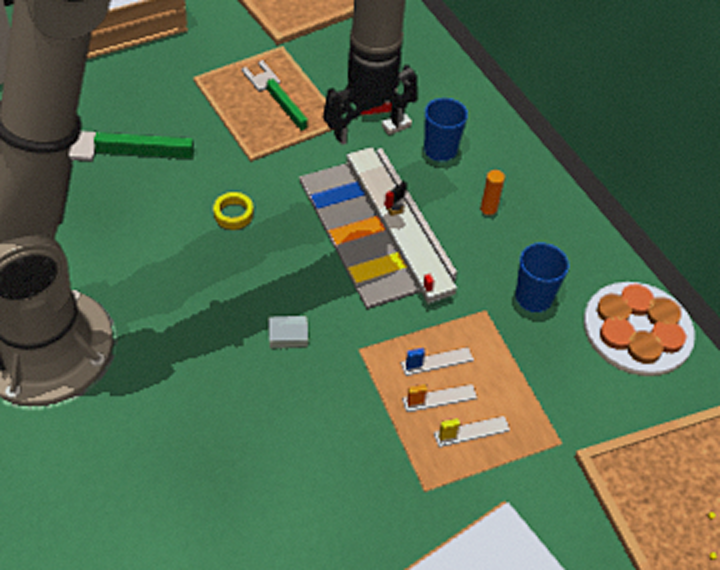

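View pics/wrist0.png

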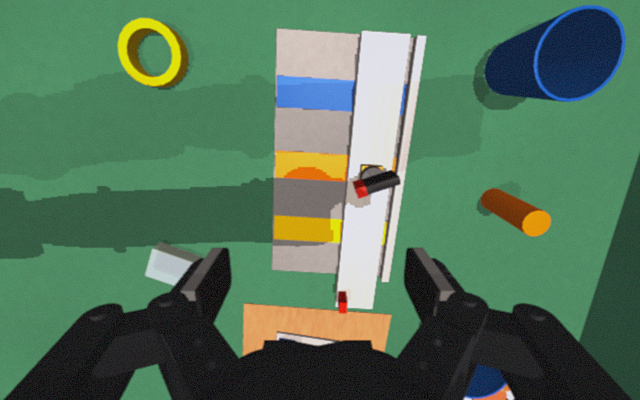

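Two spanners are visible: the small one on the framed cork board (scene px 377,331) and a larger one on the bare table (460,257). I choose the one on the board. All three blades are on the sheet at scene (247,183), (242,168) and (231,160). The orange glue stick, the food on the plate and the other cork board are look-alikes to avoid. In the wrist view, the bed corners are (278,29) and (273,270), and the bar corners are (360,31), (411,34), (373,308) and (337,306).

```bash
cat > h.py <<'E'
from station import robot, fingers, vision, workorder, recognise
import cv2, numpy as np
from scipy.spatial.transform import Rotation as R
from scipy.optimize import least_squares
def wcam(pos,eul):
    T=np.eye(4); T[:3,:3]=R.from_euler('xyz',eul,degrees=True).as_matrix(); T[:3,3]=pos
    c=vision.calibration("wrist"); return np.linalg.inv(T@c["T_tool_cam"]),c["mtx"]
def fcam(n): c=vision.calibration(n); return np.array(c["extrinsics"]),np.array(c["mtx"])
def proj(cam,P):
    E,K=cam; p=np.atleast_2d(P)@E[:3,:3].T+E[:3,3]; p=p*[1,-1,-1]; q=p@np.array(K).T; return q[:,:2]/q[:,2:]
def back(cam,uv,z):
    E,K=cam; d=np.linalg.inv(K)@np.array([uv[0],uv[1],1.]); d=E[:3,:3].T@(d*[1,-1,-1]); o=-E[:3,:3].T@E[:3,3]
    return o+d*(z-o[2])/d[2]
def look(name,cam="wrist"):
    p,e=robot.current_tool_pos(),robot.current_eef_rot()
    im=vision.grab_frame(cam)[:,:,::-1].copy(); cv2.imwrite(f"pics/{name}.png",im)
    return im,(wcam(p,e) if cam=="wrist" else fcam(cam))
def down(yaw,tilt=0):
    """tool down, tool x towards yaw (deg); tilt leans the body towards tool +x (deg)"""
    r=R.from_euler('z',yaw,degrees=True)*R.from_euler('y',tilt,degrees=True)*R.from_euler('x',180,degrees=True)
    return r.as_euler('xyz',degrees=True)
def fit2(cam,local,uv,x0):
    """planar pose (x,y,yaw) of an object with local 3d points seen at uv"""
    L=np.array(local,float)
    def w(s): c,n=np.cos(s[2]),np.sin(s[2]); return np.c_[s[0]+c*L[:,0]-n*L[:,1],s[1]+n*L[:,0]+c*L[:,1],L[:,2]]
    r=least_squares(lambda s:(proj(cam,w(s))-uv).ravel(),x0,loss='soft_l1'); return r.x,proj(cam,w(r.x))-uv
E
cat > s2.py <<'E'
from h import *
cam=wcam([.549486,0,.247471],[-179.8966,.0031,90.006])
L=np.array([[-115,150,10],[-115,-150,10],[-25,148,36],[25,148,36],[25,-185,36],[-25,-185,36]])/1000
uv=np.array([[278,29],[273,270],[360,31],[411,34],[373,308],[337,306]],float)
s,r=fit2(cam,L,uv,[.6,.05,0]); print("press",s,np.round(r,1).tolist())
for n,u in (("blue",(316,93)),("orange",(312,165)),("yellow",(300,230))):
    p=back(cam,u,.01); d=p[:2]-s[:2]; print(n,d@[-np.sin(s[2]),np.cos(s[2])])
print("wing ends",back(cam,(359,188),.108),back(cam,(397,177),.108))
for c,n,u,z in (("side","sheet",(401,301),0),("side","blueh",(378,280),.03),("side","orah",(379,298),.03),("side","yelh",(395,315),.03),("scene","sp",(377,331),.01),("scene","pad",(384,331),.008),("side","pad",(301,153),.008),("scene","nut",(271,229),.09),("side","nut",(368,197),.09)):
    print(n,np.round(back(fcam(c),u,z),3))
E
python3 s2.py
```

```text
press [ 0.6091916  -0.00464259 -0.05590751] [[-1.5, -0.2], [-0.1, -0.0], [1.9, -0.2], [-0.1, -0.1], [0.5, 0.5], [-0.4, 0.7]]
blue 0.08628296144067711
orange 0.001447124890683463
yellow -0.0872549341798433
wing ends [ 0.58645015 -0.00062335  0.108     ] [0.62086987 0.00997017 0.108     ]
sheet [ 0.54  -0.355  0.   ]
blueh [ 0.501 -0.277  0.03 ]
orah [ 0.474 -0.333  0.03 ]
yelh [ 0.489 -0.401  0.03 ]
sp [0.554 0.366 0.01 ]
pad [0.54  0.376 0.008]
pad [0.517 0.348 0.008]
nut [0.613 0.009 0.09 ]
nut [ 0.603 -0.014  0.09 ]
```

```bash
cat > s3.py <<'E'
from h import *
robot.move_to([.53,-.40,.25],down(90)); im,cam=look("sheet1")
print(robot.current_tool_pos(),robot.current_eef_rot())
for n in ["blade_blue","blade_orange","blade_yellow","sheet"]: print(n,[(np.round(d["rect"]).tolist(),round(d["p"],2)) for d in recognise(n,"wrist")][:3])
robot.move_to([.55,.30,.25],down(90)); im2,cam=look("pad1")
print(robot.current_tool_pos(),robot.current_eef_rot())
for n in ["spanner","pad","tape"]: print(n,[(np.round(d["rect"]).tolist(),round(d["p"],2)) for d in recognise(n,"wrist")][:3])
cv2.imwrite("pics/c.png",np.vstack([im[:290],im2[:290]]))
E
python3 s3.py
```

```text
[ 0.53165586 -0.3974873   0.25012745] [ 1.79931188e+02 -9.47350426e-02  9.02228051e+01]
blade_blue [([324.0, 62.0, 98.0, 42.0], 0.76)]
blade_orange [([300.0, 116.0, 97.0, 37.0], 0.93)]
blade_yellow [([313.0, 171.0, 89.0, 30.0], 0.71)]
sheet [([332.0, 113.0, 203.0, 226.0], 0.96)]
[0.55088383 0.29850639 0.24996479] [1.79974849e+02 4.63899535e-02 8.98572962e+01]
spanner [([313.0, 112.0, 50.0, 178.0], 0.97), ([86.0, 122.0, 171.0, 125.0], 0.76)]
pad [([295.0, 108.0, 181.0, 216.0], 0.96)]
tape [([175.0, 276.0, 31.0, 34.0], 0.79)]
```

View pics/c.png

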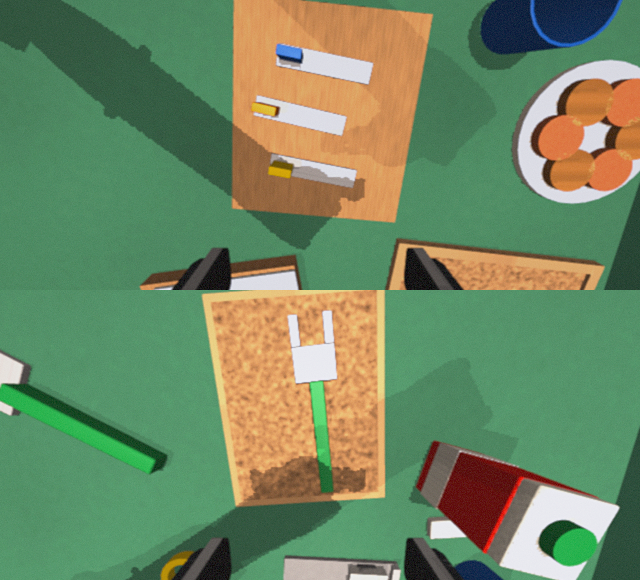

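```bash
cat > s4.py <<'E'
import cv2,numpy as np
a=cv2.imread("pics/sheet1.png")[35:195,240:385]; b=cv2.imread("pics/pad1.png")[10:210,275:350]
a=cv2.resize(a,None,fx=3,fy=3,interpolation=cv2.INTER_CUBIC); b=cv2.resize(b,None,fx=2.8,fy=2.8,interpolation=cv2.INTER_CUBIC)
c=np.zeros((600,a.shape[1]+b.shape[1]+10,3),np.uint8); c[:a.shape[0],:a.shape[1]]=a; c[:b.shape[0],a.shape[1]+10:]=b[:600]; cv2.imwrite("pics/d.png",c); print(a.shape,b.shape)
im=cv2.imread("pics/sheet1.png")
for p in ((289,50),(265,108),(282,172)): print(im[p[1]-2:p[1]+3,p[0]-3:p[0]+4].mean((0,1))[::-1])
E
python3 s4.py
```

```text
(480, 435, 3) (560, 210, 3)
[ 81.51428571 142.08571429 228.71428571]
[221.77142857 189.54285714  57.31428571]
[209.54285714 164.28571429  10.        ]
```

View pics/d.png

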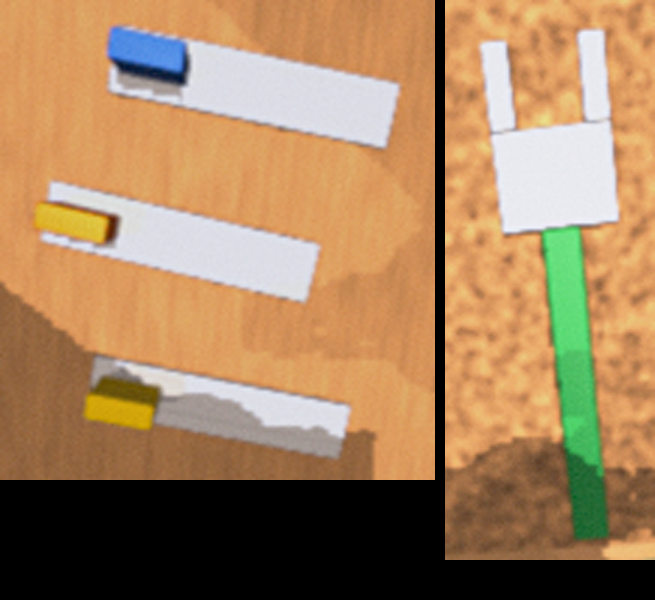

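```bash
cat > s5.py <<'E'
from h import *
c1=wcam([.53165586,-.3974873,.25012745],[179.931188,-.0947,90.2228]); c2=wcam([.55088,.298506,.249965],[179.97485,.04639,89.8573])
A=lambda q:np.array(q,float)/3+[240,35]; B=lambda q:(np.array(q,float)-[445,0])/2.8+[275,10]
for n,L,uv,x0 in (("blue",[[55,12,5],[55,-12,5],[-55,-12,5]],A([[400,84],[388,148],[109,95]]),[.55,-.28,-.2]),
 ("orange",[[55,12,5],[55,-12,5],[-55,12,5],[-55,-12,5]],A([[320,243],[306,301],[49,181],[41,239]]),[.55,-.33,-.2]),
 ("yellow",[[55,12,5],[55,-12,5],[-55,12,5]],A([[350,404],[338,458],[96,356]]),[.55,-.4,-.2])):
    s,r=fit2(c1,np.array(L)/1000,uv,x0); h=s[:2]-.038*np.array([np.cos(s[2]),np.sin(s[2])]); print(n,np.round(s,4),"handle",np.round(h,4),np.round(r,1).tolist())
s,r=fit2(c2,np.array([[18,23.75,8],[18,-23.75,8],[18,13.75,8],[18,-13.75,8],[-182,8,24],[-182,-8,24]])/1000+[0,0,.008],B([[481,44],[604,30],[505,42],[579,32],[575,540],[608,538]]),[.55,.43,1.6])
print("spanner",s,"grip",s[:2]-.08*np.array([np.cos(s[2]),np.sin(s[2])]),np.round(r,1).tolist())
uv=np.array([[234,0],[433,14],[397,222],[233,208]],float)
for n,p in (("sheet ctr",[back(c1,u,0) for u in uv]),("pad",[back(c2,u,.008) for u in ([203,4],[384,3],[383,205],[236,215])])): print(n,np.round(p,3).tolist())
for nm,u in (("carton base",(425,190)),):print(nm,back(c2,u,0))
E
python3 s5.py
```

```text
blue [ 0.5385 -0.2807 -0.1716] handle [ 0.501  -0.2742] [[0.5, -0.3], [-0.2, 0.3], [-0.2, 0.1]]
orange [ 0.5093 -0.3375 -0.215 ] handle [ 0.4721 -0.3293] [[0.0, -0.2], [-0.1, 0.1], [0.3, -0.5], [-0.2, 0.6]]
yellow [ 0.5248 -0.4057 -0.1851] handle [ 0.4874 -0.3987] [[0.3, 0.2], [0.1, -0.0], [-0.5, -0.1]]
spanner [0.54320766 0.43682246 1.67273493] grip [0.55134863 0.35723776] [[-0.1, -0.1], [-0.1, -0.2], [0.6, -0.5], [-0.4, 0.1], [-0.5, 0.8], [0.7, 0.2]]
sheet ctr [[0.438, -0.215, 0.0], [0.658, -0.227, 0.0], [0.64, -0.477, 0.0], [0.417, -0.458, 0.0]]
pad [[0.426, 0.475, 0.008], [0.622, 0.476, 0.008], [0.635, 0.245, 0.008], [0.442, 0.231, 0.008]]
carton base [0.69135675 0.26273292 0.        ]
```

```bash
cat >> h.py <<'E'
PX,PY,PA=0.6092,-0.0046,-0.0559
LANE={"blue":.0863,"orange":.0014,"yellow":-.0873}
def pw(x,y,z):
    "press coordinates (m) -> world"
    c,s=np.cos(PA),np.sin(PA); return np.array([PX+c*x-s*y,PY+s*x+c*y,z])
def go(p,o,v=.15,f=None):
    hit=robot.line_to(list(p),list(o),velocity=v,f_stop=f); return hit
def tcp(): return np.array(robot.current_tool_pos())
def gap(): return round(robot.current_finger_gap()*85,1)
ZG=.030; TILT=12
def pick(h,byaw,z=ZG):
    "grip a blade handle at world xy h, blade yaw (deg), underside at z-ZG"
    o=down(byaw+180,TILT)
    fingers.gripper_to(.5,60); robot.move_to([h[0],h[1],z+.09],o)
    go([h[0],h[1],z],o,.12); robot.pause(.2)
    e=tcp()-[h[0],h[1],z]; print("err",np.round(e*1e3,1))
    fingers.gripper_to(0,60); print("gap",gap())
E
cat > s6.py <<'E'
from h import *
pick([.501,-.2742],np.degrees(-.1716)); t=tcp()
go([t[0],t[1],.10],down(180-9.8,TILT),.15); robot.pause(.3); print("gap lifted",gap(),tcp(),robot.current_contact_force(),robot.current_time_s())
look("lift")
E
python3 s6.py
```

```text
err [ 0.7 -0.4  1. ]
gap 9.1
gap lifted 9.3 [ 0.50063252 -0.27398345  0.09888888] [-0.41779165  0.06567356 -0.72129347] 10.4333
```

```bash
cat >> h.py <<'E'
def insert(col,zgrip,lift=.10):
    y=LANE[col]; o=down(np.degrees(PA)+180,TILT); zt=zgrip+.0112
    robot.move_to(pw(-.135,y,lift+.02),o)
    cz=zt; go(pw(-.130,y,zt+.01),o,.12); go(pw(-.130,y,cz),o,.05); robot.pause(.2)
    cz+=zt-tcp()[2]; go(pw(-.130,y,cz),o,.03); robot.pause(.1)
    print("before push",np.round(tcp()-pw(-.130,y,zt),4),gap(),np.round(robot.current_contact_force(),1))
    hit=go(pw(-.054,y,cz),o,.06,12); robot.pause(.1); t=tcp()
    d=t[:2]-[PX,PY]; print("hit",hit,"press x",round(float(d@[np.cos(PA),np.sin(PA)]),4),"gap",gap(),np.round(robot.current_contact_force(),1))
    fingers.gripper_to(.45); u=R.from_euler('xyz',o,degrees=True).apply([0,0,-1])
    go(tcp()+u*.075,o,.15); print("t",robot.current_time_s())
E
cat > s7.py <<'E'
from h import *
insert("blue",.031)
E
python3 s7.py
```

```text
before push [ 0.     -0.     -0.0002] 9.2 [-0.  -0.3 -0.5]
hit True press x -0.0915 gap 9.2 [ 6.4 -0.6 -3.9]
t 15.3583
```

```bash
cat > s8.py <<'E'
from h import *
im,cam=look("ins1"); im2,_=look("ins1s","side")
cv2.imwrite("pics/e.png",np.vstack([im,cv2.resize(im2[160:285,300:500],(640,400),interpolation=cv2.INTER_CUBIC)])[:800:1][::1])
a=cv2.imread("pics/e.png"); cv2.imwrite("pics/e.png",cv2.resize(a,(480,600)))
print(tcp(),robot.current_eef_rot())
E
python3 s8.py
```

```text
[0.50120423 0.08669164 0.11099646] [-179.95916261   11.8548004   176.79311349]
```

View pics/e.png

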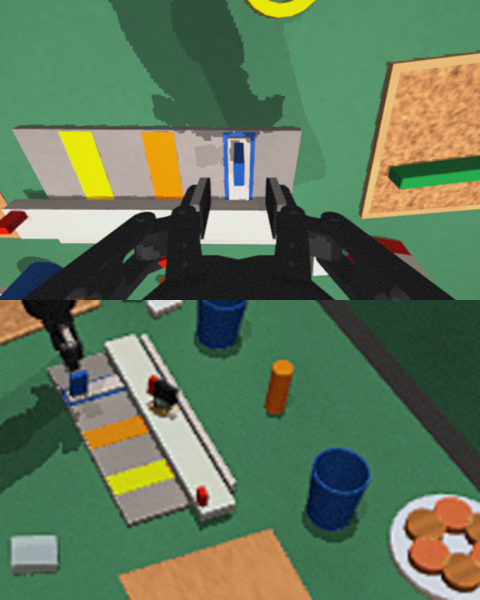

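```bash
cat >> h.py <<'E'
def px(): d=tcp()[:2]-[PX,PY]; return float(d@[np.cos(PA),np.sin(PA)])
def push(col,x0,zt=.0405,dz=0.,f=15,v=.05,xe=-.054):
    "regrip handle at press x0 lying on the bed and slide on"
    y=LANE[col]; o=down(np.degrees(PA)+180,TILT); u=R.from_euler('xyz',o,degrees=True).apply([0,0,-1])
    fingers.gripper_to(.45,60)
    p=pw(x0,y,zt); go(p+u*.05,o,.15); go(p,o,.1); robot.pause(.1); c=p+[0,0,zt-tcp()[2]]; go(c,o,.03)
    fingers.gripper_to(0,60); robot.pause(.1); z=c[2]+dz; print("grip",gap(),round(px(),4),round(tcp()[2],4),np.round(robot.current_contact_force(),1))
    hit=go(pw(xe,y,z),o,v,f); a=px(); robot.pause(.2)
    print("hit",hit,"x",round(a,4),round(px(),4),"z",round(tcp()[2],4),"gap",gap(),np.round(robot.current_contact_force(),1))
    fingers.gripper_to(.45); go(tcp()+u*.075,o,.15); print("t",robot.current_time_s())
E
cat > s9.py <<'E'
from h import *
push("blue",-.0915,dz=.0005)
E
python3 s9.py
```

```text
grip 8.8 -0.0914 0.0398 [-1.9 -0.5  2.6]
hit True x -0.0582 -0.0583 z 0.0398 gap 9.2 [-0.1 -0.1  4.1]
t 19.3667
```

```bash
sed -i 's/zt=zgrip+.0112/zt=zgrip+.0106/; s/    hit=go(pw(-.054,y,cz),o,.06,12); robot.pause(.1); t=tcp()/    for _ in range(3):\n        hit=go(pw(-.054,y,cz),o,.05,15); robot.pause(.1); t=tcp(); print(" ",hit,round(px(),4),np.round(robot.current_contact_force(),1))\n        if px()>-.066: break/' h.py
cat > s10.py <<'E'
from h import *
robot.move_to([.5317,-.3975,.25],down(90)); look("sheet2")
for n,c in (("blade_orange",(300,116)),("blade_yellow",(313,171))): print(n,c,[(np.round(d["rect"]).tolist(),round(d["p"],2)) for d in recognise(n,"wrist")][:2])
d=[x for x in recognise("blade_orange","wrist")][0]["rect"]
if abs(d[0]-300)<5 and abs(d[1]-116)<5:
    pick([.4721,-.3293],np.degrees(-.215)); t=tcp(); go([t[0],t[1],.12],down(180-12.3,TILT)); print("gap",gap())
    insert("orange",t[2])
E
python3 s10.py
```

```text
blade_orange (300, 116) [([300.0, 120.0, 96.0, 37.0], 0.98)]
blade_yellow (313, 171) [([313.0, 173.0, 92.0, 32.0], 0.71)]
err [ 0.6 -0.5  1. ]
gap 9.4
gap 9.4
before push [ 0.      0.     -0.0002] 9.5 [-0.2  0.2 -0.8]
  True -0.059 [ 0.1 -0.1  3.9]
hit True press x -0.059 gap 9.3 [ 0.1 -0.1  3.9]
t 30.4167
```

```bash
cat > s11.py <<'E'
from h import *
robot.move_to([.5317,-.3975,.25],down(90)); look("sheet3")
d=[x for x in recognise("blade_yellow","wrist")][0]["rect"]; print(d)
if abs(d[0]-313)<5 and abs(d[1]-172)<5:
    pick([.4874,-.3987],np.degrees(-.1851)); t=tcp(); go([t[0],t[1],.12],down(180-10.6,TILT)); print("gap",gap())
    insert("yellow",t[2])
    robot.move_to([.5,-.03,.25],down(90)); im,_=look("press2"); im2,_=look("side2","side")
    cv2.imwrite("pics/f.png",np.vstack([im[:270],cv2.resize(im2[150:350,300:560],(520,330))[:, :520].copy() if 0 else np.pad(cv2.resize(im2[150:350,300:560],(416,320)),((0,0),(0,224),(0,0)))]))
    print(tcp(),robot.current_eef_rot())
E
python3 s11.py
```

```text
[311.4, 172.0, 92.3, 34.4]
err [ 0.6 -0.5  1.1]
gap 9.2
gap 8.8
before push [ 0.     -0.     -0.0002] 9.2 [0.4 0.1 0.1]
  True -0.0593 [-0.4  0.7  4.9]
hit True press x -0.0593 gap 8.9 [-0.4  0.7  4.9]
t 41.0917
[ 0.4995502  -0.03033083  0.24905171] [-1.79895621e+02 -2.28721227e-03  8.99942350e+01]
```

View pics/f.png

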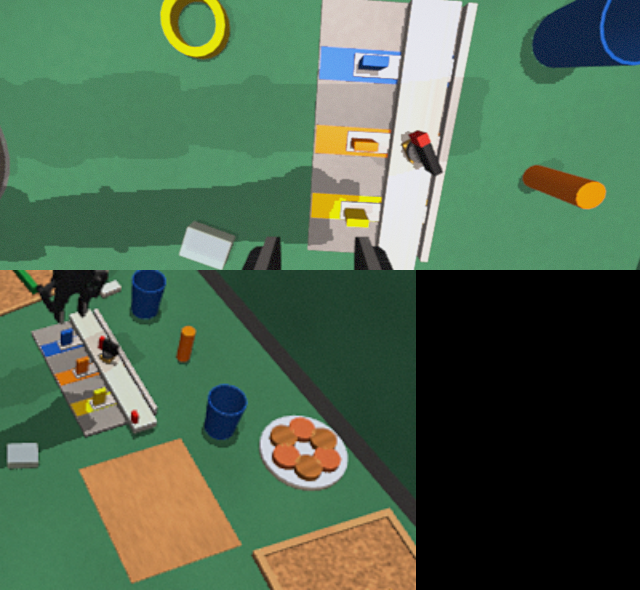

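```bash
cat > s12.py <<'E'
import cv2,numpy as np
f=lambda n,r,c,w=12: cv2.resize(cv2.imread(f"pics/{n}.png")[r-w*2:r+w*2,c-w*2:c+w*2],(266,266),interpolation=cv2.INTER_CUBIC)
top=[f("side0",200,368),f("ins1s",200,368),f("side2",200,368)]
bot=[f("wrist0",180,375,16),f("press2",145,420,16),f("scene0",232,270)]
cv2.imwrite("pics/g.png",np.vstack([np.hstack(top),np.hstack(bot)]))
E
python3 s12.py
```

```text
(no output)
```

View pics/g.png

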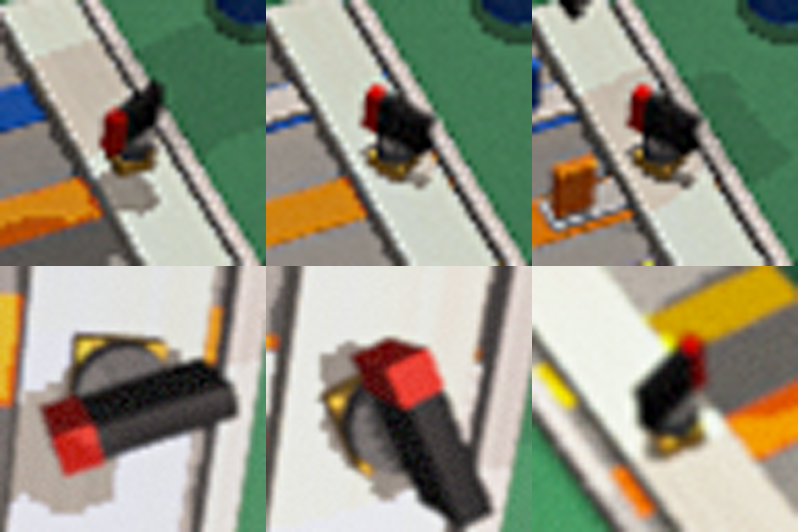

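The wing and collar were turned between the start and the blue insertion: in wrist0 the red end points left, and in press2 it points up. The blade tip I was carrying probably brushed the wing. I'll measure the turn and set the collar back by its wing.

```bash
cat >> h.py <<'E'
def wing(im,cam,th0=None,zlo=.078):
    "angle (deg, red->black direction, world) and axis xy of the wing by matching its silhouette"
    c=proj(cam,[[PX,PY,.095]])[0].astype(int); m=np.zeros(im.shape[:2],np.uint8); a=im.astype(int)
    red=(a[...,2]>120)&(a[...,1]<90)&(a[...,0]<90); blk=a.max(2)<75
    win=np.zeros_like(m); cv2.circle(win,(int(c[0]),int(c[1])),34,1,-1); m=((red|blk)&(win>0)).astype(np.uint8)
    best=(-1,)
    def box(th,dx,dy,l=.022,lo=-.022):
        t=np.radians(th); e=np.array([np.cos(t),np.sin(t)]); n=np.array([-e[1],e[0]])
        return np.array([[*(np.array([PX+dx,PY+dy])+u*e+v*n),z] for u in (lo,l) for v in (-.005,.005) for z in (zlo,.108)])
    def iou(p):
        h=np.zeros_like(m); cv2.fillConvexPoly(h,cv2.convexHull(np.round(proj(cam,box(*p))*8).astype(np.int32)),1,shift=3); return (h&m).sum()/max(1,(h|m).sum())
    cand=[(iou((th,dx,dy)),th,dx,dy) for th in range(0,180,3) for dx in (-.004,0,.004) for dy in (-.004,0,.004)]
    b=max(cand); cand=[(iou((b[1]+t,b[2]+dx,b[3]+dy)),b[1]+t,b[2]+dx,b[3]+dy) for t in np.arange(-4,4.1,1) for dx in np.arange(-.003,.0031,.001) for dy in np.arange(-.003,.0031,.001)]
    s,th,dx,dy=max(cand); e=np.array([np.cos(np.radians(th)),np.sin(np.radians(th))])
    uv=proj(cam,[[*(np.array([PX+dx,PY+dy])+k*e*.019),.107] for k in (-1,1)]); ys,xs=np.nonzero(red&(win>0)); rc=np.array([xs.mean(),ys.mean()])
    if np.linalg.norm(rc-uv[1])<np.linalg.norm(rc-uv[0]): th+=180
    return round(s,3),th,dx,dy
E
cat > s13.py <<'E'
from h import *
print(wing(cv2.imread("pics/wrist0.png"),wcam([.549486,0,.247471],[-179.8966,.0031,90.006])))
print(wing(cv2.imread("pics/press2.png"),wcam([.49955,-.03033,.24905],[-179.8956,-.0023,89.9942])))
for n in ("scene0","side0","ins1s","side2"): print(n,wing(cv2.imread(f"pics/{n}.png"),fcam(n[:5] if n[1]=="c" else "side")))
E
python3 s13.py
```

```text
(np.float64(0.611), np.float64(20.0), np.float64(-0.007), np.float64(0.006))
(np.float64(0.583), np.float64(306.0), np.float64(-0.006), np.float64(-0.001))
scene0 (np.float64(0.405), np.float64(37.0), np.float64(0.002), np.float64(0.007))
side0 (np.float64(0.129), np.float64(44.0), np.float64(0.001), np.float64(-0.007))
ins1s (np.float64(0.18), np.float64(100.0), np.float64(-0.006), np.float64(-0.007))
side2 (np.float64(0.134), np.float64(280.0), np.float64(-0.007), np.float64(-0.007))
```

```bash
cat > s14.py <<'E'
from h import *
robot.move_to([.607,-.065,.24],down(90)); robot.pause(.2); im,cam=look("nut1")
c=proj(cam,[[PX,PY,.095]])[0].astype(int); print(c,tcp(),robot.current_eef_rot()); print(wing(im,cam))
w=40; cr=im[c[1]-w:c[1]+w,c[0]-w:c[0]+w]; cv2.imwrite("pics/nutc.png",cv2.resize(cr,(560,560),interpolation=cv2.INTER_CUBIC))
E
python3 s14.py
```

```text
[322 120] [ 0.6064443  -0.0644078   0.24075724] [1.79960494e+02 2.37130814e-04 9.00504013e+01]
(np.float64(0.535), np.float64(301.0), np.float64(-0.001), np.float64(0.001))
```

View pics/nutc.png

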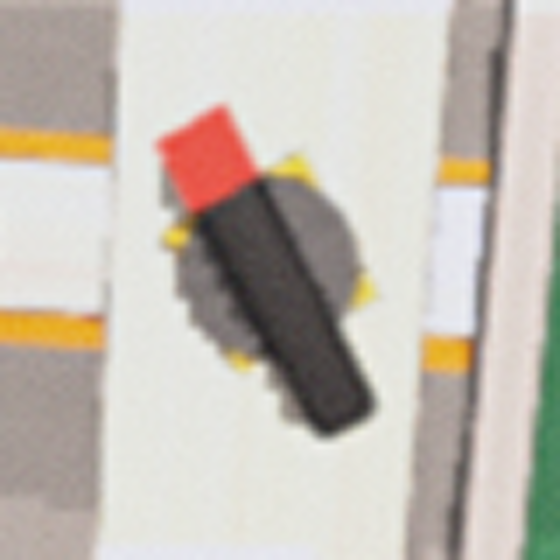

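```bash
cat >> h.py <<'E'
def turn(axis,y0,y1,z=.098,step=5.,tmax=1.5,force=60,release=True):
    "grip wing with tool x at yaw y0, turn to y1"
    fingers.gripper_to(.4,force); robot.move_to([*axis,z+.06],down(y0)); go([*axis,z],down(y0),.08); robot.pause(.1)
    fingers.gripper_to(0,force); robot.pause(.1); print("gap",gap(),np.round(tcp()-[*axis,z],4)); m0=robot.current_torque()[2]
    n=max(1,int(np.ceil(abs(y1-y0)/step))); 
    for i in range(1,n+1):
        y=y0+(y1-y0)*i/n; robot.move_to([*axis,z],down(y)); m=robot.current_torque()[2]-m0
        if i%4==0 or i==n: print(round(y,1),"Mz",round(m,2),"yaw",round(robot.current_eef_rot()[2],1),"gap",gap(),np.round(robot.current_contact_force(),1))
        if abs(m)>tmax: print("limit",y,m); break
    if release:
        fingers.gripper_to(.4); go([*axis,z+.07],down(robot.current_eef_rot()[2]),.1)
    print("t",robot.current_time_s())
E
cat > s15.py <<'E'
from h import *
cam=wcam([.6064443,-.0644078,.24075724],[179.9605,0,90.0504]); ax=back(cam,(320.3,119),.108)[:2]; print("axis",ax)
E
python3 s15.py
cat > s16.py <<'E'
from h import *
ax=[.6085,-.005]
turn(ax,117.3,174.5)
robot.move_to([.607,-.065,.24],down(90)); robot.pause(.2); im,cam=look("nut2"); im2,_=look("side3","side")
w=40; c=proj(cam,[[PX,PY,.095]])[0].astype(int); cr=im[c[1]-w:c[1]+w,c[0]-w:c[0]+w]; cv2.imwrite("pics/nutc2.png",cv2.resize(cr,(560,560),interpolation=cv2.INTER_CUBIC)); print(tcp())
E
python3 s16.py
```

```text
axis [ 0.6073931  -0.00247494]
gap 7.1 [0.001  0.0004 0.0008]
136.4 Mz -0.07 yaw 136.3 gap 7.5 [1.1 1.1 6.1]
155.4 Mz -0.06 yaw 155.3 gap 7.7 [ 0.4  0.1 10.9]
174.5 Mz -0.07 yaw 174.4 gap 7.5 [-1.4  0.9 15. ]
t 49.7
[ 0.60689627 -0.06480525  0.23966044]
```

View pics/nutc2.png

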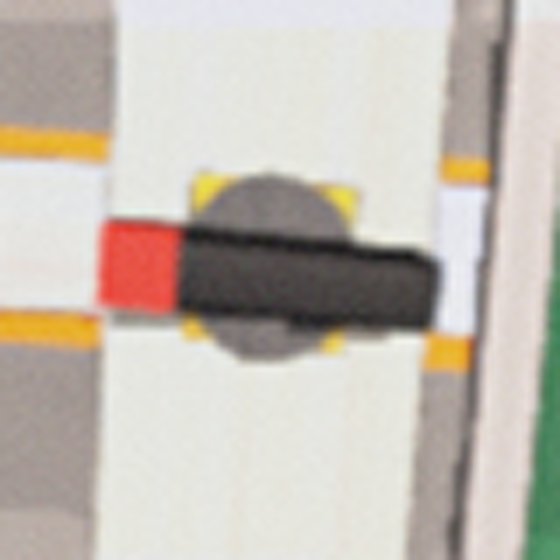

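```bash
cat > s17.py <<'E'
from h import *
cam=wcam([.60689627,-.06480525,.23966],[179.9605,0,90.05]); c=proj(cam,[[PX,PY,.095]])[0].astype(int); q=lambda p:c-40+np.array(p)/7.
print("hub",back(cam,q((268,267)),.078),"collar",np.mean([back(cam,q(p),.048) for p in ((193,172),(357,188),(337,352),(183,338))],0))
print("bar mid", [np.mean([back(cam,q(p),.036) for p in s],0) for s in (((117,10),(452,10)),((97,520),(413,520)))], pw(0,.05,0),pw(0,-.05,0))
h=[.5513,.3572]; o=down(95.84)
fingers.gripper_to(.45,70); robot.move_to([*h,.10],o); robot.pause(.1); go([*h,.0275],o,.1); robot.pause(.2); t=tcp(); print("err",np.round(t-[*h,.0275],4))
go([*h,.0275+.0275-t[2]],o,.05); robot.pause(.1); z0=tcp()[2]
fingers.gripper_to(0,70); robot.pause(.2); print("gap",gap(),"z",z0,np.round(robot.current_contact_force(),1))
go([*h,.20],o,.12); robot.pause(.2); print("gap",gap(),np.round(robot.current_contact_force(),1),robot.current_torque())
im,_=look("sp1"); im2,_=look("sp1s","scene"); cv2.imwrite("pics/sp1v.png",np.vstack([im[:260],im2[100:340]]))
E
python3 s17.py
```

```text
hub [ 0.60718349 -0.00369469  0.078     ] collar [ 0.60731382 -0.00476564  0.048     ]
bar mid [array([0.60975433, 0.03107623, 0.036     ]), array([ 0.60557906, -0.04498639,  0.036     ])] [0.61199354 0.0453219  0.        ] [ 0.60640646 -0.0545219   0.        ]
err [0.0005 0.0005 0.001 ]
gap 14.7 z 0.02649347943580587 [0.1 0.8 1.4]
gap 14.6 [-0.6  0.2 -1.5] [-0.04825176 -0.02899615 -0.02487551]
```

View pics/sp1v.png

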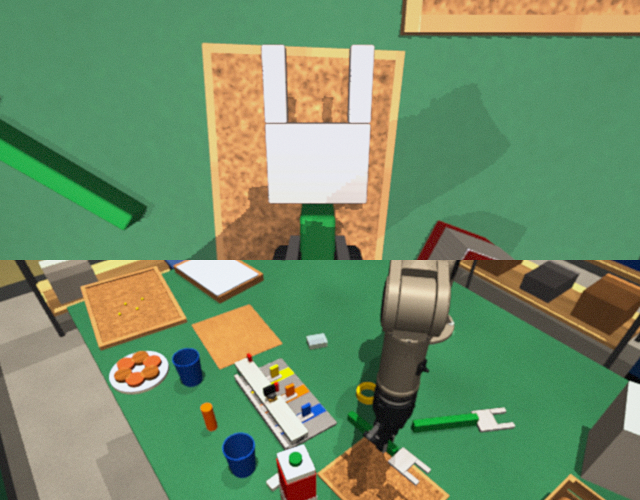

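```bash
sed -i 's/^PX,PY,PA=.*/PX,PY,PA=0.6076,-0.0046,-0.0559/' h.py; cat > s18.py <<'E'
from h import *
o=down(90+np.degrees(PA)); 
go(pw(0,-.124,.20),o,.2); robot.pause(.1); print(gap())
p=pw(0,-.124,.085); go(p,o,.12); robot.pause(.3); print("err",np.round(tcp()-p,4),gap(),np.round(robot.current_eef_rot(),2),np.round(robot.current_contact_force(),1))
im,cam=look("sp2"); print(tcp().tolist(),robot.current_eef_rot().tolist()); cv2.imwrite("pics/sp2v.png",cv2.resize(im[0:230,220:420],(696,800))[200:,:])
E
python3 s18.py
```

```text
14.7
err [ 0.0003 -0.      0.0005] 14.9 [1.7994e+02 1.0000e-02 8.6800e+01] [-0.7  0.1 -1.6]
[0.6008861421589234, -0.12845787636888437, 0.0853957146897263] [179.9598557223658, 0.008317293721742511, 86.79647890033897]
```

View pics/sp2v.png

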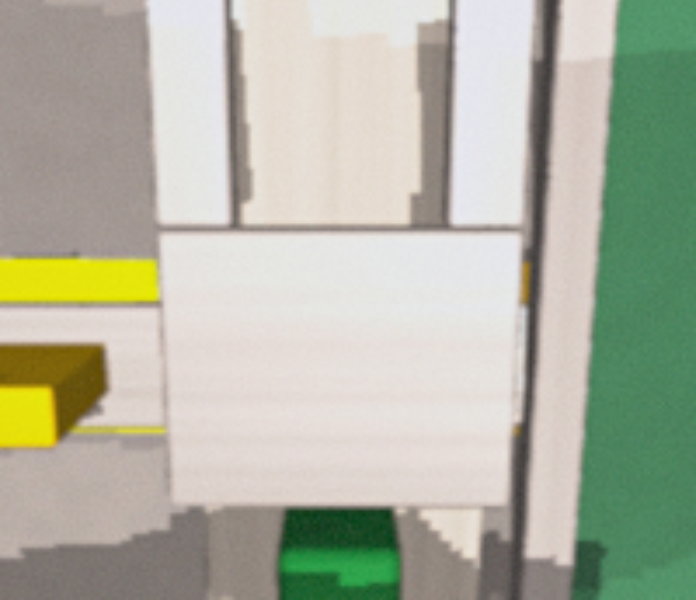

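```bash
cat > s19.py <<'E'
from h import *
o=down(90+np.degrees(PA)); yv=lambda: float((tcp()[:2]-[PX,PY])@[-np.sin(PA),np.cos(PA)])
hit=go(pw(0,-.124,.0535),o,.03,5); robot.pause(.1); z=tcp()[2]; print("down",hit,round(z,4),np.round(robot.current_contact_force(),1),gap())
zc=max(z+.0003,.0545) if hit else .0545
go(pw(0,-.124,zc),o,.03); robot.pause(.1); print(np.round(robot.current_contact_force(),1), round(tcp()[2],4))
hit=go(pw(0,-.0785,zc),o,.03,8); robot.pause(.1); print("in",hit,round(yv(),4),round(px(),4),round(tcp()[2],4),np.round(robot.current_contact_force(),1),gap())
E
python3 s19.py
```

```text
down True 0.0546 [ 0.  -0.2  5.9] 14.3
[0.8 0.8 0.4] 0.0547
in False -0.0786 0.0002 0.055 [ 1.  -0.5 -1.8] 14.6
```

```bash
cat > s20.py <<'E'
from h import *
o=down(90+np.degrees(PA))
go([*tcp()[:2],.0543],o,.02); fingers.gripper_to(.35); robot.pause(.1); go([*tcp()[:2],.15],o,.12)
robot.move_to([.607,-.105,.27],down(90)); robot.pause(.2); im,cam=look("nut3"); print(tcp().tolist(),robot.current_eef_rot().tolist(),wing(im,cam),proj(cam,[[PX,PY,.045]]),robot.current_time_s())
cv2.imwrite("pics/nut3v.png",cv2.resize(im[40:260,230:430],(545,600),interpolation=cv2.INTER_CUBIC))
E
python3 s20.py
```

```text
[0.6061247527273367, -0.10461696181835699, 0.2679686829314761] [-179.7783324619607, -0.03957719100703253, 90.03228715984925] (np.float64(0.318), np.float64(2.0), np.float64(-0.002), np.float64(-0.002)) [[321.34293983  78.71637276]] 66.6583
```

View pics/nut3v.png

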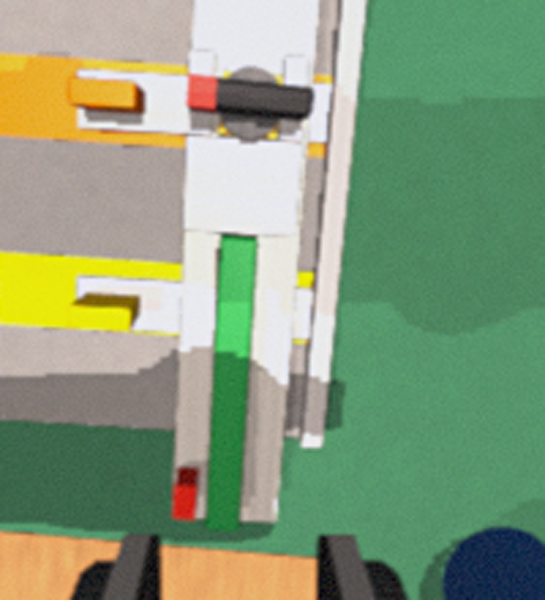

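```bash
cat > s21.py <<'E'
from h import *
turn([.6075,-.0046],174.5,70,step=4.,tmax=.8,force=80,release=False)
E
python3 s21.py
```

```text
gap 7.1 [0.0004 0.0006 0.0008]
159.0 Mz 0.08 yaw 159.2 gap 7.4 [0.8 4.  4.6]
143.5 Mz 0.06 yaw 143.7 gap 6.9 [1.7 5.1 4.1]
128.1 Mz 0.1 yaw 128.2 gap 7.2 [2.4 5.8 2.8]
112.6 Mz 0.06 yaw 112.8 gap 6.8 [2.  6.4 2.5]
97.1 Mz 0.02 yaw 97.3 gap 7.2 [3.3 6.7 3.2]
81.6 Mz 0.06 yaw 81.8 gap 7.1 [5.2 5.6 1.7]
70.0 Mz 0.3 yaw 70.3 gap 6.7 [5.8 5.6 1.4]
t 76.1583
```

```bash
cat > s22.py <<'E'
from h import *
robot.pause(.4); print(robot.current_torque(),gap(),robot.current_eef_rot()[2])
fingers.gripper_to(.4); go([.6075,-.0046,.17],down(70),.1)
robot.move_to([.607,-.09,.24],down(90)); robot.pause(.2); im,cam=look("nut4"); print(wing(im,cam)); print(tcp().tolist(),robot.current_eef_rot().tolist(),robot.current_time_s())
c=proj(cam,[[PX,PY,.095]])[0].astype(int); print(c)
cv2.imwrite("pics/nut4v.png",cv2.resize(im[c[1]-45:c[1]+155,c[0]-90:c[0]+90],(540,600),interpolation=cv2.INTER_CUBIC))
E
python3 s22.py
```

```text
[ 1.24939225 -1.13168746  0.28291002] 6.9 70.26352651302383
(np.float64(0.285), np.float64(251.0), np.float64(-0.001), np.float64(-0.003))
[0.6064844529801054, -0.08813726092675594, 0.2386592090167498] [-179.85427172350848, -0.060595292023335814, 90.15113046630668] 78.5833
[321  92]
```

View pics/nut4v.png

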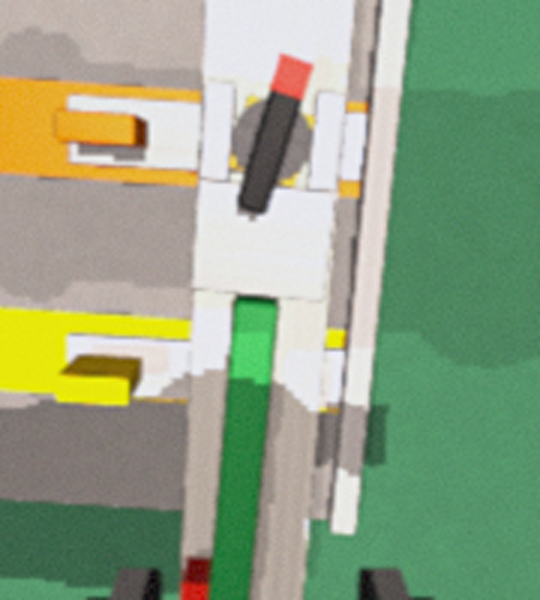

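```bash
cat > s23.py <<'E'
from h import *
def collar(n,pos,eul):
    im=cv2.imread(f"pics/{n}.png"); cam=wcam(pos,eul); hsv=cv2.cvtColor(im,cv2.COLOR_BGR2HSV)
    m=(hsv[...,0]>18)&(hsv[...,0]<33)&(hsv[...,1]>110); ys,xs=np.nonzero(m)
    P=np.array([back(cam,(x,y),.048)[:2] for x,y in zip(xs,ys)])-[.6075,-.0046]; r=np.hypot(*P.T); k=(r<.019)&(r>.0125)
    a=np.degrees(np.arctan2(P[k,1],P[k,0]))-np.degrees(PA); z=np.exp(1j*4*np.radians(a)).mean(); print(n,k.sum(),np.round(sorted(a)[::3]),"ccw turn",np.degrees(np.angle(-z))/4)
collar("nut1",[.6064443,-.0644078,.24075724],[179.9605,0,90.05]); collar("nut2",[.60689627,-.06480525,.23966],[179.9605,0,90.05])
collar("nut3",[.60612,-.104617,.267969],[-179.778,-.04,90.03]); collar("nut4",[.60648,-.088137,.238659],[-179.854,-.06,90.151])
E
python3 s23.py
```

```text
nut1 28 [-107.  -99.  -10.   71.   75.   80.   88.  162.  166.  171.] ccw turn 32.01259512583526
nut2 38 [-144. -138. -135.  -46.  -40.   39.   42.   47.   53.  125.  129.  134.
  139.] ccw turn -1.930493517697842
nut3 31 [-144. -138. -135. -128.  -53.  -47.  -44.  -41.   39.  130.  136.] ccw turn -0.20026323989035025
nut4 34 [-156. -150. -145. -138.  -67.  -61.  -58.   26.   31.  113.  119.  126.] ccw turn -14.251728150943938
```

```bash
cat > s24.py <<'E'
from h import *
o=down(90+np.degrees(PA)); fingers.gripper_to(.4,70)
robot.move_to(pw(-.001,-.0795,.13),o); go(pw(-.001,-.0795,.0545),o,.1,8); robot.pause(.1); print(np.round(tcp(),4),np.round(robot.current_contact_force(),1))
fingers.gripper_to(0,70); robot.pause(.1); print("gap",gap(),np.round(robot.current_contact_force(),1))
go(pw(0,-.082,.0552),o,.03); hit=go(pw(0,-.130,.0552),o,.05,15); print("out",hit,np.round(tcp(),4),np.round(robot.current_contact_force(),1),gap())
if not hit:
    go(pw(0,-.130,.20),o,.12); print("gap",gap()); go([.5513,.3572,.20],down(95.84),.2); print("gap",gap())
    h=[.5513,.3572]; hit=go([*h,.0265],down(95.84),.06,5); print("down",hit,np.round(tcp(),4),gap(),np.round(robot.current_contact_force(),1))
    fingers.gripper_to(.45); robot.pause(.1); go([*h,.12],down(95.84),.12)
    robot.move_to([.55,.30,.25],down(90)); im,_=look("pad2"); print([(np.round(d["rect"]).tolist(),round(d["p"],2)) for d in recognise("spanner","wrist")]); print(robot.current_time_s())
E
python3 s24.py
```

```text
[ 0.6031 -0.084   0.0556] [ 0.6 -1.1  0.7]
gap 14.8 [ 1.6 -0.3  3.8]
out False [ 0.6001 -0.136   0.0555] [-0.6  2.7  5.5] 14.5
gap 14.5
gap 14.7
down True [0.5514 0.3573 0.0282] 14.6 [0.3 0.1 5. ]
[([85.0, 124.0, 170.0, 127.0], 0.88), ([312.0, 113.0, 47.0, 179.0], 0.74)]
90.875
```

```bash
cat >> h.py <<'E'
def retrieve(col,h,byaw,x0=-.057):
    y=LANE[col]; o=down(np.degrees(PA)+180,TILT); o2=down(byaw+180,TILT)
    fingers.gripper_to(.45,60); robot.move_to(pw(x0-.01,y,.16),o); go(pw(x0,y,.0400),o,.12,10); robot.pause(.1); zg=tcp()[2]-.01; print(col,"at",np.round(tcp(),4))
    fingers.gripper_to(0,60); robot.pause(.1); print("gap",gap(),np.round(robot.current_contact_force(),1))
    z=tcp()[2]+.0006
    for _ in range(3):
        hit=go(pw(-.137,y,z),o,.06,18); 
        if not hit: break
        print("held up",px(),np.round(robot.current_contact_force(),1))
    print("out",round(px(),4),"gap",gap()); go(pw(-.137,y,.17),o,.15)
    go([*h,.17],o2,.2); print("gap",gap()); hit=go([*h,zg-.001],o2,.08,5); print("down",hit,np.round(tcp(),4),zg,gap())
    fingers.gripper_to(.45); go([*h,.13],o2,.15); print("t",robot.current_time_s())
E
cat > s25.py <<'E'
from h import *
robot.move_to([.4996,-.0303,.249],down(90)); look("press3")
for n in ("blue","orange","yellow"): print(n,[(np.round(d["rect"]).tolist(),round(d["p"],2)) for d in recognise("blade_"+n,"wrist")][:2])
retrieve("yellow",[.4874,-.3987],-10.6)
E
python3 s25.py
```

```text
blue [([375.0, 66.0, 47.0, 28.0], 0.76), ([209.0, 243.0, 58.0, 49.0], 0.38)]
orange [([369.0, 145.0, 47.0, 20.0], 0.75)]
yellow [([361.0, 217.0, 42.0, 27.0], 0.87)]
yellow at [ 0.5466 -0.0887  0.041 ]
gap 9.0 [-3.  -0.1  5.6]
out -0.1371 gap 9.2
gap 9.4
down True [ 0.4874 -0.3987  0.0306] 0.03099858966616109 9.2
t 102.7917
```

```bash
cat > s26.py <<'E'
from h import *
retrieve("orange",[.4721,-.3293],-12.3)
retrieve("blue",[.501,-.2742],-9.8)
robot.move_to([.5317,-.3975,.25],down(90)); im,_=look("sheet9")
for n in ("blue","orange","yellow"): print(n,[(np.round(d["rect"]).tolist(),round(d["p"],2)) for d in recognise("blade_"+n,"wrist")][:2])
robot.move_to([.607,-.065,.24],down(90)); robot.pause(.2); im2,cam=look("nut9"); e=robot.current_eef_rot(); t=tcp()
robot.move_to([.50,-.0,.35],down(90)); im3,_=look("scene9","scene")
c=proj(cam,[[PX,PY,.095]])[0].astype(int); cr=im2[c[1]-40:c[1]+40,c[0]-50:c[0]+50]
cv2.imwrite("pics/fin.png",np.vstack([np.hstack([cv2.resize(im[:220,200:460],(390,330)),cv2.resize(cr,(390,330))]),cv2.resize(im3[130:340,140:620],(780,270))]))
print(wing(im2,cam),t.tolist(),e.tolist(),robot.current_time_s())
E
python3 s26.py
```

```text
orange at [0.5516 0.     0.041 ]
gap 9.6 [-2.   0.1  5.4]
out -0.137 gap 8.8
gap 9.2
down True [ 0.472  -0.3293  0.0306] 0.031004864788272905 9.3
t 113.4333
blue at [0.5563 0.0849 0.041 ]
gap 9.2 [-1.9 -0.4  5.2]
out -0.1371 gap 9.0
gap 8.7
down True [ 0.501  -0.2742  0.0306] 0.031018285173117395 9.5
t 124.2917
blue [([325.0, 65.0, 101.0, 40.0], 0.58)]
orange [([300.0, 118.0, 97.0, 41.0], 0.89)]
yellow [([311.0, 173.0, 94.0, 37.0], 0.73), ([325.0, 64.0, 99.0, 41.0], 0.31)]
(np.float64(0.471), np.float64(254.0), np.float64(-0.001), np.float64(0.0)) [0.606951863345784, -0.06666885723390455, 0.23994520792414603] [-179.99710272289641, 0.031210657301266282, 89.85403761664412] 127.9
```

View pics/fin.png

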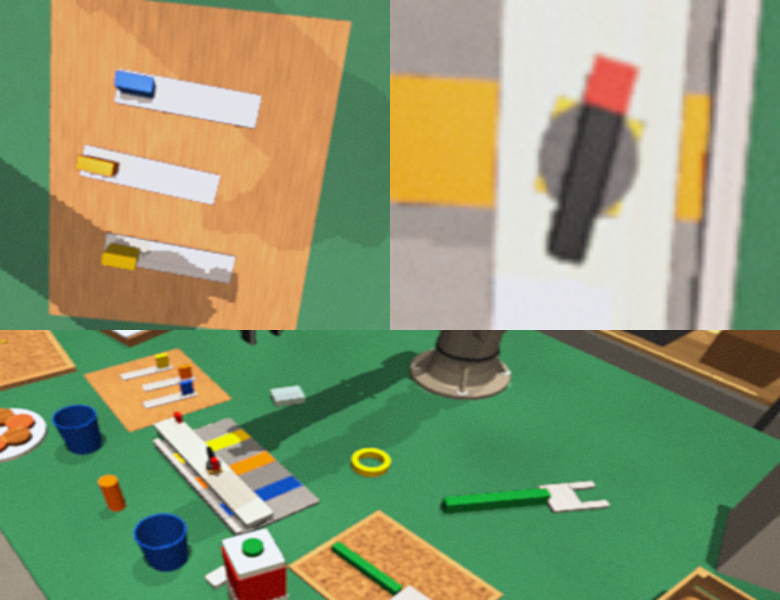

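```bash
python3 -c "
from h import *
print(np.abs(robot.current_dq()).max(),robot.current_time_s()); workorder.close_job()"
```

```text
1.2427782608458682 127.9
the job is handed in; nothing more can be done
```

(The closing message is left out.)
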